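# Load the serving boards into the carrier and hold it up

### The job

The two small wooden boards are drying on edge in the steel rack. Stand both on edge in the wooden carrier, one in the slot on each side of its handle and fully down, while the carrier stands on the worktop; then let go of the boards, take the carrier by its handle bar and lift it about 10 cm off the worktop, never tipping it. Finish while still holding the loaded carrier level and still in the air, and leave the jar, the egg cup and the ramekin where they are.

Things in the scene. Friction and masses are not known exactly. Their poses are not given: they have to be found in the camera images.
- carrier: loose pale wooden carrier, 0.4 kg. Base 160 (x) x 150 (y) x 12 mm, origin at the centre of its underside. Two slots along its x at y = +-55 mm: 14 mm wide, 124 mm between end stops, rail tops at z = 40 mm. At y = 0 two end posts (x = +-70, 28 mm wide, to z = 128 mm) carry a handle bar along x: 16 mm thick in y, 22 mm high, top at z = 126 mm, 128 mm clear between posts
- handle (a point): middle of the top of the carrier's handle bar, 126 mm above the carrier's underside; the bar runs along the carrier's x
- slot_a (a point): centre of the floor of the carrier slot at its y = +55 mm (floor 12 mm above the carrier's underside)
- slot_b (a point): centre of the floor of the carrier slot at its y = -55 mm
- board_1: loose rectangular wooden serving board, 110 wide (its x) x 10 thick (its y) x 100 mm tall (its z), about 0.1 kg, with a small dark eyelet in one corner; origin at the middle of the board. Starts upright in the rack
- board_2: second board, identical to board_1
- rack: fixed low steel drying rack, base 130 x 130 x 10 mm, origin at the centre of its underside; the boards stand upright on its base at its y = +38 and -38 mm, in line with its x, between pins that rise to 53 mm. Board tops are at 110 mm. It may be left or right of the carrier
- jar: bystander: jar of olives with a yellow lid, 85 mm across, 110 mm tall, beyond the work; origin at the centre of its underside
- egg_cup: bystander: stoneware egg cup, 50 mm across, 61 mm tall, near the robot between rack and carrier; origin at the centre of its underside
- ramekin: bystander: fluted white ramekin, 97 mm across, 42 mm tall, on the left; origin at the centre of its underside

How it is judged:
By the outcome, as a careful person would: the job done as asked, in the order asked, and still so for the second after the job is handed in, while the arm keeps its last pose, push and grip.
It also fails if it takes over 67 s, if anything falls off the work surface, if the arm or the gripper's body presses on something with over 40 N, if the wrist force passes 120 N, or if a joint passes its speed limit or range.

### The arm

A 6-joint arm with a two-finger parallel gripper is mounted at the origin on a cart in front of the work surface, level with it; the furniture and walls round the work are solid. World frame = base frame: x ahead of the robot, y to its left, z up, the work surface at z = 0. Lengths are in m, angles in rad, forces in N, time in s.
With the tool pointing down it reaches from about 0.375 to 0.9 m from the base axis. Payload 3.1 kg.
Tool frame: the origin (TCP) lies on the centre line of the jaws, within the pads' length; the fingertips stand 22 mm ahead of it and the grasp point (between the pads) lies 3 mm ahead of it; z points along the fingers, y is the line along which they close (so a half turn about z gives the same grasp; the last joint's range is limited). The gripper opens to 85 mm and grips with 20 to 120 N. Pads are 22 mm wide; open, the fingers measure 114 mm over their backs; the gripper's body (76 mm by 85 mm) begins 54 mm behind the grasp point. The pads swing forward as they close: fully open they stand 13 mm farther back than shut.
Start: joints at [-1.458, 0.527, 1.433, -0, 1.181, -0.178], TCP at [0.18, -0.599, 0.253] pointing down, gripper open.
Joint ranges: [-3.08, 3.08], [-0.75, 2.2], [0.22, 2.44], [-1.43, 4.57], [0, 2.65], [-2.85, 2.85]. Speed limits (rad/s): [2.79, 2.79, 3.14, 3.14, 3.14, 3.14].

### API

Orientations are given as a unit quaternion [x, y, z, w].
In Python, from station import manip gives the robot as it stands.
- The arm moves only by the shell command python3 drive.py 'ROWS' [FORCE]. ROWS is rows parted by semicolons, their numbers by spaces, 1 to 20 of them, each of 5 numbers: dx, dy, dz in m, then a turn about the tool's z in rad, then the opening from 0.0 (shut) to 1.0 (fully open); each row is the pose to reach, as a shift and turn from the pose commanded when the command began, along the tool's axes at that moment; what a row does not reach only later rows make up. A row lasts 1/10 s, in which the tool goes at most 0.05 m and 0.15 rad, less where a joint would pass 70% of its speed; a pose out of reach is approached as far as the arm can. The fingers move at their own pace and stop on an object; FORCE is the grip in N (left out, the last holds). Time passes only in rows, so rows that do not move let the fingers close. It prints the time, the measured TCP pose, the force, the opening and the grip force at its end.
- manip.sense(): the state, without advancing time (a new reading comes with each control period).
- manip.snapshot(name): name is "side" or "top"; returns a dict with "pixels" (400x640x3 uint8, red, green, blue), "range_z" (400x640 float32, m along the optical axis (not along the pixel's ray), 0 where there is no reading), "fov_y" (degrees; the focal length in pixels is half the picture's height over the tangent of half this angle, whatever the lens; pixels are square), "cx", "cy" (the principal point, pixels), "R" (3x3) and "t" (3): a world point X has camera coordinates R X + t. Camera axes: x right, y down, z forward; pixel columns grow to the right and rows downward; lengths in m; the calibration is good to about 2 mm. A picture is of the moment at which its call begins.
- manip.sign_off(): hands the job in; it is judged then, once.
The state is a dict: "t": time; "q": joint angles; "qd": joint speeds; "tau": joint torques, N m; "tcp_pos": TCP position; "tool_rot": TCP orientation; "force": force on the tool from outside, world axes, zero at the start; "ft_torque": the same for the moment, N m; "finger_gap": opening from 0.0 (shut) to 1.0 (fully open); "gripper_force": force on a finger pad.
Only numpy, scipy, OpenCV 4.12 (cv2) and the standard library are available. Lean on these libraries where they do the work, as an engineer would, in place of code of your own. Each camera call takes 0.05 s, during which the arm holds its last target. There are 200 camera calls.

## Working session

There is one attempt and no reset: what is moved stays moved. The work goes in short steps, Python scripts to look and compute and a shell command to move; the robot and the scene stay as the last step left them, time stands still between calls to the robot, and variables do not carry over. Pictures are saved under pics/ and viewed, at most 10 in all, crops included, and the job is handed in when it is done.

```bash
ls; mkdir -p pics; python3 - <<'E'
from station import manip
import cv2,numpy as np
s=manip.sense();print({k:np.round(v,3).tolist() for k,v in s.items()})
for n in("top","side"):
    d=manip.snapshot(n);cv2.imwrite(f"pics/{n}0.png",d["pixels"][:,:,::-1]);np.savez(f"pics/{n}0.npz",**d)
    print(n,d["fov_y"],d["cx"],d["cy"],np.round(d["R"],3).tolist(),d["t"])
E
```

```text
drive.py
pics
station.py
{'t': 0.0, 'q': [-1.458, 0.528, 1.434, -0.0, 1.181, -0.179], 'qd': [-0.0, 0.003, -0.001, 0.0, -0.0, 0.001], 'tau': [-0.001, -44.236, -17.802, -0.0, 0.008, -0.0], 'tcp_pos': [0.18, -0.598, 0.252], 'tool_rot': [0.989, 0.145, 0.0, -0.001], 'force': [0.353, 0.599, 0.353], 'ft_torque': [-0.054, 0.076, -0.066], 'gripper_force': 0.0, 'finger_gap': 1.001}
top 45.2448578475354 316.5672415212445 198.85019319605937 [[-0.029, -1.0, -0.002], [-0.998, 0.029, -0.049], [0.049, 0.0, -0.999]] [0.10271101 0.56301495 1.63683958]
side 55.164091695720266 317.12872826180484 194.06708484670978 [[0.957, -0.289, 0.002], [-0.153, -0.511, -0.846], [0.246, 0.809, -0.533]] [-0.53821888  0.19821363  1.08425936]
```

View pics/top0.png

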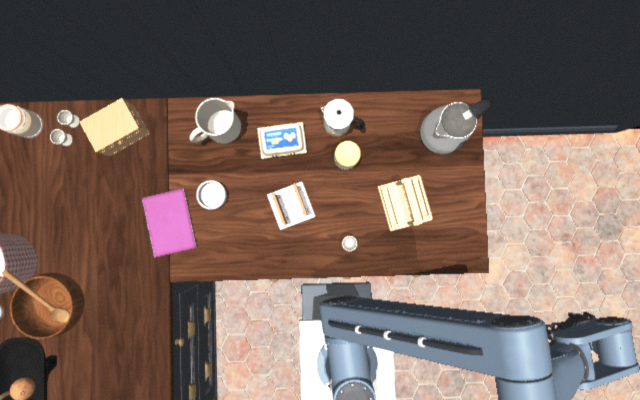

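View pics/side0.png

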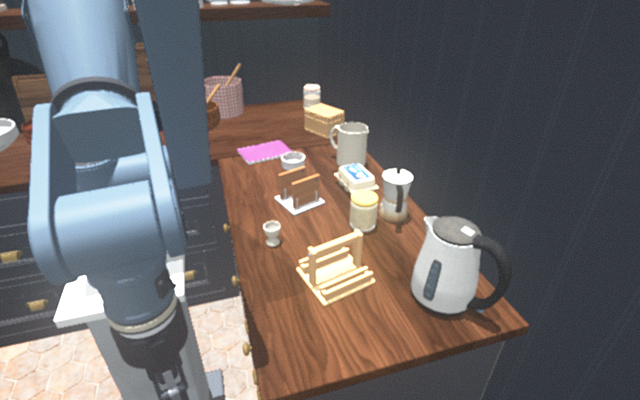

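The top view shows the rack with its boards at about (292,205) and the carrier at about (405,203). The egg cup is at (349,243), the jar at (347,155) and the ramekin at (211,195). Next I'll measure using depth.

```bash
cat > h.py <<'E'
import numpy as np,cv2
from station import manip
def load(n,tag):
    return dict(np.load(f"pics/{n}{tag}.npz"))
def snap(n,tag):
    d=manip.snapshot(n);np.savez(f"pics/{n}{tag}.npz",**d);return d
def cloud(d):
    f=200/np.tan(np.radians(d["fov_y"]/2));v,u=np.mgrid[:400,:640]
    z=d["range_z"];c=np.stack([(u-d["cx"])/f*z,(v-d["cy"])/f*z,z],-1)
    P=(c-d["t"])@d["R"];P[z==0]=np.nan;return P
def onplane(d,uv,h):
    f=200/np.tan(np.radians(d["fov_y"]/2));uv=np.atleast_2d(uv).astype(float)
    r=np.c_[(uv[:,0]-d["cx"])/f,(uv[:,1]-d["cy"])/f,np.ones(len(uv))]@d["R"]
    C=-d["R"].T@d["t"];return (C+r*((h-C[2])/r[:,2])[:,None])
def proj(d,X):
    f=200/np.tan(np.radians(d["fov_y"]/2));c=np.atleast_2d(X)@d["R"].T+d["t"]
    return c[:,:2]/c[:,2:]*f+[d["cx"],d["cy"]]
E
python3 - <<'E'
from h import *
t=load("top",0);s=load("side",0)
C=lambda d,x0,x1,y0,y1,k:cv2.resize(d["pixels"][y0:y1,x0:x1,::-1],None,fx=k,fy=k,interpolation=cv2.INTER_CUBIC)
a=C(t,260,325,175,235,6);b=C(t,370,440,170,235,6);c=C(s,265,345,160,220,5);e=C(s,290,385,225,305,4)
im=np.zeros((720,800,3),np.uint8)
for i,(p,x,y) in enumerate([(a,0,0),(b,392,0),(c,0,392),(e,402,392)]):
    p=p[:720-y,:800-x] ;im[y:y+p.shape[0],x:x+p.shape[1]]=p
cv2.imwrite("pics/crop.png",cv2.resize(im[:720],None,fx=.83,fy=.83))
for n,d in(("top",t),("side",s)):
    P=cloud(d);
    tab=P[(abs(P[...,2])<.02)&(P[...,0]>.4)&(P[...,0]<.7)&(abs(P[...,1])<.4)];print(n,"table",np.median(tab[:,2]))
    for nm,(X,Y) in dict(bd=((.4,.72),(.05,.3)),car=((.4,.72),(-.3,-.05))).items():
        m=(P[...,0]>X[0])&(P[...,0]<X[1])&(P[...,1]>Y[0])&(P[...,1]<Y[1])
        for lo,hi in((.006,.02),(.03,.05),(.095,.118),(.118,.14)):
            q=P[m&(P[...,2]>lo)&(P[...,2]<hi)]
            if len(q)>3:print(nm,lo,len(q),np.round(q.mean(0),4),np.round(q.min(0),3),np.round(q.max(0),3))
E
```

```text
top table 0.0002866511149256118
bd 0.006 1128 [0.5516 0.1738 0.0101] [0.4   0.051 0.006] [0.719 0.299 0.02 ]
bd 0.03 70 [0.637  0.2175 0.0412] [0.489 0.117 0.03 ] [0.72  0.272 0.05 ]
bd 0.095 214 [0.5487 0.1769 0.1085] [0.483 0.122 0.095] [0.615 0.231 0.117]
car 0.006 1216 [ 0.5479 -0.1968  0.0112] [ 0.401 -0.3    0.006] [ 0.72  -0.051  0.02 ]
car 0.03 499 [ 0.5453 -0.2161  0.0383] [ 0.462 -0.299  0.03 ] [ 0.682 -0.051  0.049]
car 0.095 53 [ 0.609  -0.1514  0.1099] [ 0.471 -0.232  0.096] [ 0.719 -0.052  0.118]
car 0.118 276 [ 0.544  -0.2154  0.1247] [ 0.47  -0.246  0.118] [ 0.62  -0.186  0.133]
side table -0.0005714699901648924
bd 0.006 387 [0.5373 0.1447 0.0103] [0.468 0.088 0.006] [0.72  0.237 0.02 ]
bd 0.03 223 [0.5629 0.1604 0.0399] [0.484 0.112 0.03 ] [0.719 0.27  0.05 ]
bd 0.095 268 [0.5488 0.1679 0.1036] [0.484 0.112 0.095] [0.615 0.227 0.112]
car 0.006 1248 [ 0.5477 -0.219   0.0119] [ 0.452 -0.3    0.006] [ 0.72  -0.051  0.02 ]
car 0.03 852 [ 0.5618 -0.2223  0.0372] [ 0.459 -0.3    0.03 ] [ 0.72 -0.05  0.05]
car 0.095 311 [ 0.5721 -0.1938  0.1085] [ 0.469 -0.251  0.095] [ 0.72  -0.05   0.118]
car 0.118 362 [ 0.5427 -0.2223  0.1241] [ 0.47  -0.251  0.118] [ 0.621 -0.189  0.129]
```

View pics/crop.png

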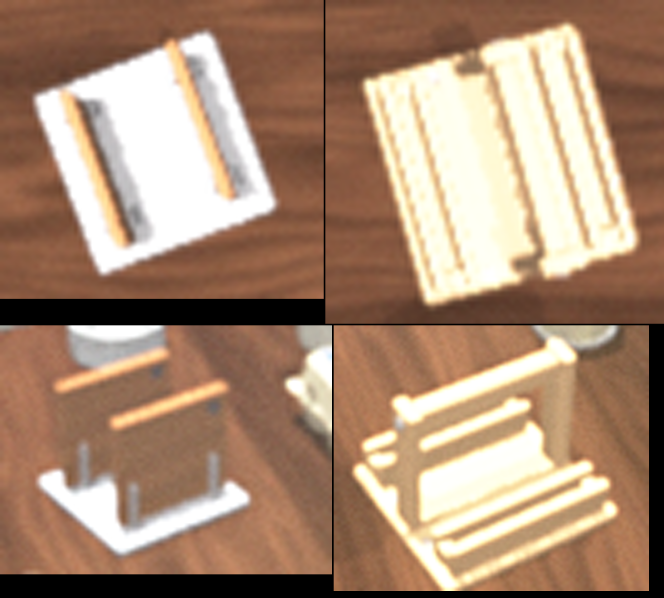

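The crops show both boards upright in the rack with orange top edges. The carrier is clear, with its long bar running roughly along x, and both objects are rotated about 15-25°. Now the precise fits.

```bash
cat > meas.py <<'E'
from h import *
def rect(pts):
    (c,(w,h),a)=cv2.minAreaRect((pts[:,:2]*1000).astype(np.float32))
    b=cv2.boxPoints(((c),(w,h),a));e=b[1]-b[0];g=b[2]-b[1]
    L=e if np.linalg.norm(e)>np.linalg.norm(g) else g
    ang=np.degrees(np.arctan2(L[1],L[0]));ang=(ang+90)%180-90
    return np.round(np.array(c)/1000,4),round(max(w,h),1),round(min(w,h),1),round(ang,2)
def boards(d,name,X,Y,h=.11):
    P=cloud(d);hsv=cv2.cvtColor(d["pixels"],cv2.COLOR_RGB2HSV)
    m=(hsv[...,1]>90)&(hsv[...,2]>150)&(P[...,0]>X[0])&(P[...,0]<X[1])&(P[...,1]>Y[0])&(P[...,1]<Y[1])&(abs(P[...,2]-h)<.012)
    n,lab=cv2.connectedComponents(m.astype(np.uint8))
    for i in range(1,n):
        v,u=np.nonzero(lab==i)
        if len(v)<30:continue
        p=onplane(d,np.c_[u,v],h);print(name,"board",len(v),rect(p),"mean",np.round(p.mean(0),4))
def bar(d,name,X=(.4,.7),Y=(-.32,-.08),z=.126,lo=.115):
    P=cloud(d);m=(P[...,0]>X[0])&(P[...,0]<X[1])&(P[...,1]>Y[0])&(P[...,1]<Y[1])&(P[...,2]>lo)&(P[...,2]<z+.012)
    n,lab,st,_=cv2.connectedComponentsWithStats(m.astype(np.uint8));i=1+np.argmax(st[1:,4])
    v,u=np.nonzero(lab==i);p=onplane(d,np.c_[u,v],z);print(name,"bar",len(v),rect(p),np.round(p.mean(0),4))
def outline(d,name,X,Y,h):
    P=cloud(d);hsv=cv2.cvtColor(d["pixels"],cv2.COLOR_RGB2HSV)
    m=(P[...,0]>X[0])&(P[...,0]<X[1])&(P[...,1]>Y[0])&(P[...,1]<Y[1])&(abs(P[...,2]-h)<.007)&(hsv[...,2]>140)
    n,lab,st,_=cv2.connectedComponentsWithStats(m.astype(np.uint8));i=1+np.argmax(st[1:,4])
    v,u=np.nonzero(lab==i);p=onplane(d,np.c_[u,v],h);print(name,"outline",h,len(v),rect(p))
E
python3 - <<'E'
from meas import *
for n in("top","side"):
    d=load(n,0);boards(d,n,(.4,.7),(.05,.3));bar(d,n);outline(d,n,(.4,.7),(.05,.3),.01);outline(d,n,(.4,.7),(-.34,-.08),.012)
d=load("top",0);P=cloud(d);hsv=cv2.cvtColor(d["pixels"],cv2.COLOR_RGB2HSV)
# rails tops
m=(P[...,0]>.4)&(P[...,0]<.7)&(P[...,1]>-.34)&(P[...,1]<-.08)&(abs(P[...,2]-.04)<.006)
v,u=np.nonzero(m);print("rails",rect(onplane(d,np.c_[u,v],.04)))
for nm,(a,b) in dict(egg=(349,243),jar=(347,155),ram=(211,195)).items():print(nm,np.round(np.nanmedian(P[b-4:b+5,a-4:a+5].reshape(-1,3),0),3))
E
```

```text
top board 70 (array([0.5641, 0.1409]), 109.0, 7.8, np.float32(19.2)) mean [0.5656 0.1409 0.11  ]
top board 69 (array([0.5331, 0.2097]), 101.7, 7.5, np.float32(18.87)) mean [0.5337 0.2095 0.11  ]
top bar 286 (array([ 0.5455, -0.2149]), 153.8, 29.5, np.float32(13.75)) [ 0.5445 -0.2148  0.126 ]
top outline 0.01 1060 (array([0.5473, 0.1761]), 138.2, 135.5, np.float32(-68.37))
top outline 0.012 591 (array([ 0.5359, -0.1851]), 165.6, 86.4, np.float32(13.36))
side board 67 (array([0.5329, 0.201 ]), 108.7, 14.3, np.float32(19.14)) mean [0.533  0.2013 0.11  ]
side board 76 (array([0.5602, 0.1315]), 114.9, 15.9, np.float32(19.95)) mean [0.5608 0.1314 0.11  ]
side bar 415 (array([ 0.5436, -0.2242]), 158.8, 38.3, np.float32(14.35)) [ 0.5408 -0.2263  0.126 ]
side outline 0.01 392 (array([0.5471, 0.1661]), 134.5, 132.5, np.float32(-71.19))
side outline 0.012 1260 (array([ 0.5445, -0.2236]), 161.2, 153.6, np.float32(13.58))
rails (array([ 0.5455, -0.2151]), 147.5, 140.8, np.float32(13.92))
egg [ 0.412 -0.019  0.026]
jar [ 0.701 -0.017  0.108]
ram [0.59  0.451 0.006]
```

```bash
R="0.577 -0.594 0 -0.042 0.7"; python3 drive.py '0.03 -0.03 0 0 0.7;0.06 -0.06 0 0 0.7;0.577 -0.594 0 -0.04 0.7;0.577 -0.594 0 -0.04 0.7;0.577 -0.594 0 -0.04 0.7;0.577 -0.594 0 -0.04 0.7;0.577 -0.594 0 -0.04 0.7;0.577 -0.594 0 -0.04 0.7;0.577 -0.594 0 -0.04 0.7;0.577 -0.594 0 -0.04 0.7;0.577 -0.594 0 -0.04 0.7;0.577 -0.594 0 -0.04 0.7;0.577 -0.594 0 -0.04 0.7;0.577 -0.594 0 -0.04 0.7;0.577 -0.594 0 -0.04 0.7;0.577 -0.594 0 -0.04 0.7;0.577 -0.594 0 -0.04 0.7;0.577 -0.594 0 -0.04 0.7;0.577 -0.594 0 -0.04 0.7;0.577 -0.594 0 -0.04 0.7'
python3 - <<'E'
from meas import *
s=manip.sense();print(s["t"],s["tcp_pos"],s["tool_rot"],s["q"])
im=[]
for n in("top","side"):
    d=snap(n,1);boards(d,n,(.4,.7),(.05,.3));bar(d,n)
    p=proj(d,s["tcp_pos"]+np.array([[0,0,0],[0,0,-.022]]));print(p)
    a=d["pixels"][:,:,::-1].copy();c=p[0].astype(int);
    a=cv2.resize(a[c[1]-50:c[1]+70,c[0]-50:c[0]+50],None,fx=4,fy=4,interpolation=cv2.INTER_CUBIC)
    for x in p:cv2.drawMarker(a,tuple(int(k) for k in (x-c+50)*4+2),(0,0,255),0,14)
    im.append(a)
cv2.imwrite("pics/hover.png",np.hstack(im))
E
```

```text
t: 2.1
tcp_pos: [0.5606, 0.1356, 0.2528]
tool_rot: [0.986, 0.165, -0.001, 0.0]
force: [0.1, -0.9, 0.2]
finger_gap: 0.697
gripper_force: 0.0
2.1 [0.56063839 0.13556482 0.25279968] [ 9.86314630e-01  1.64871119e-01 -9.77761121e-04  9.13981871e-05] [ 4.38032045e-02  4.63756932e-01  1.55531927e+00 -4.64602450e-04
  1.12443531e+00  1.28354565e+00]
top bar 281 (array([ 0.5455, -0.2149]), 153.8, 29.5, np.float32(13.75)) [ 0.545  -0.2149  0.126 ]
[[299.82395892 197.06466663]
 [300.09272376 197.45386445]]
side board 61 (array([0.5329, 0.201 ]), 108.7, 14.3, np.float32(19.14)) mean [0.5336 0.2024 0.11  ]
side board 32 (array([0.5894, 0.142 ]), 52.3, 13.1, np.float32(17.55)) mean [0.5891 0.1423 0.11  ]
side bar 406 (array([ 0.5436, -0.2252]), 158.9, 38.6, np.float32(13.65)) [ 0.5419 -0.2258  0.126 ]
[[304.22395252 139.4896739 ]
 [304.33687311 145.9144684 ]]
```

View pics/hover.png

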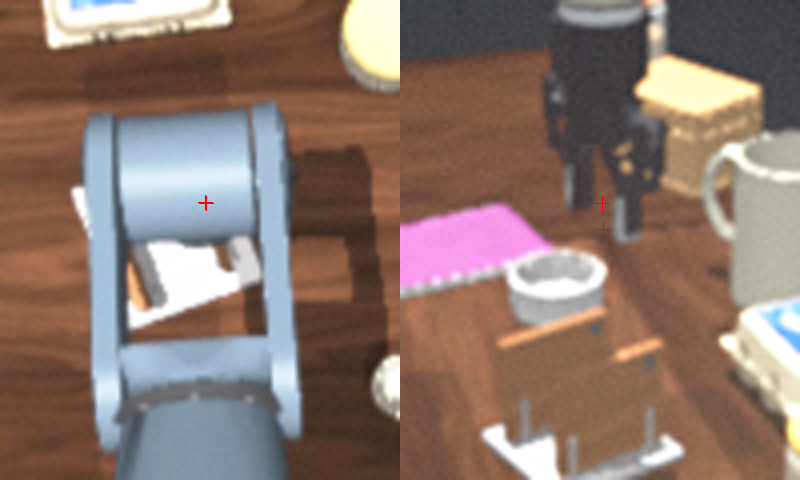

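The hover picture shows both cameras roughly consistent with the TCP: the fingers straddle the red mark at about (602,215) in the side crop. The side camera's on-plane y error is amplified, so I'll trust the top camera for y. Now I descend on the right-hand board and grip it.

```bash
python3 drive.py '0.003 -0.002 0.04 0 0.7;0.003 -0.002 0.08 0 0.7;0.003 -0.002 0.12 0 0.7;0.003 -0.002 0.145 0 0.7;0.003 -0.002 0.153 0 0.7;0.003 -0.002 0.153 0 0.7' 
python3 - <<'E'
from h import *
s=manip.sense();p=s["tcp_pos"]
d=snap("side",2);c=proj(d,p)[0].astype(int);a=d["pixels"][c[1]-45:c[1]+55,c[0]-50:c[0]+50,::-1].copy()
a=cv2.resize(a,None,fx=6,fy=6,interpolation=cv2.INTER_CUBIC)
cv2.drawMarker(a,tuple(int(k) for k in (proj(d,p)[0]-c+[50,45])*6+3),(0,0,255),0,14)
cv2.imwrite("pics/pre.png",a)
E
```

```text
t: 2.8
tcp_pos: [0.5632, 0.1382, 0.0996]
tool_rot: [0.986, 0.164, -0.001, -0.0]
force: [-0.2, -0.0, -0.7]
finger_gap: 0.703
gripper_force: 0.0
```

View pics/pre.png

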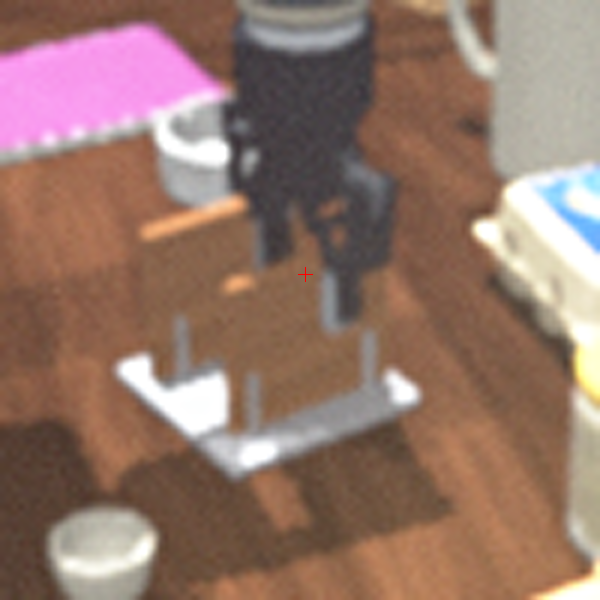

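The fingers straddle the right-hand board: the far finger is behind it at (275,235) and the near finger is in front at (338,300). Now I close and lift.

```bash
python3 drive.py '0 0 0 0 0.4;0 0 0 0 0.25;0 0 0 0 0.05;0 0 0 0 0.05;0 0 0 0 0.05;0 0 0 0 0.05;0 0 0 0 0.05;0 0 0 0 0.05' 40
python3 drive.py '0 0 -0.01 0 0.05;0 0 -0.03 0 0.05;0 0 -0.06 0 0.05;0 0 -0.1 0 0.05;0 0 -0.14 0 0.05;0 0 -0.17 0 0.05;0 0 -0.18 0 0.05;0 0 -0.18 0 0.05;0 0 -0.18 0 0.05'
python3 - <<'E'
from meas import *
s=manip.sense();print(s["tcp_pos"],s["tool_rot"])
for n in("top","side"):
    d=snap(n,3);boards(d,n,(.4,.7),(.05,.3));boards(d,n+" held",(.4,.7),(.05,.3),.29)
E
```

```text
t: 3.65
tcp_pos: [0.5643, 0.1395, 0.1015]
tool_rot: [0.986, 0.165, 0.001, -0.0]
force: [-1.1, 0.4, 6.3]
finger_gap: 0.11
gripper_force: 40.6
t: 4.55
tcp_pos: [0.5625, 0.1391, 0.2787]
tool_rot: [0.986, 0.165, -0.002, -0.0]
force: [-0.5, -0.6, -2.2]
finger_gap: 0.111
gripper_force: 39.6
[0.56252817 0.13906504 0.27870177] [ 9.86269430e-01  1.65135684e-01 -1.67299140e-03 -1.38022985e-04]
top board 40 (array([0.5093, 0.2027]), 52.3, 8.7, np.float32(19.1)) mean [0.5087 0.2018 0.11  ]
side board 59 (array([0.5329, 0.201 ]), 108.7, 14.3, np.float32(19.14)) mean [0.534  0.2028 0.11  ]
```

```bash
python3 drive.py '-0.01 0.02 0 0 0.05;-0.03 0.06 0 0.02 0.05;-0.05 0.105 0 0.05 0.05;-0.07 0.15 0 0.07 0.05;-0.09 0.195 0 0.091 0.05;-0.11 0.24 0 0.091 0.05;-0.122 0.265 0 0.091 0.05;-0.127 0.2755 0 0.091 0.05;-0.127 0.2755 0.03 0.091 0.05;-0.127 0.2755 0.07 0.091 0.05;-0.127 0.2755 0.105 0.091 0.05;-0.127 0.2755 0.124 0.091 0.05;-0.127 0.2755 0.129 0.091 0.05;-0.127 0.2755 0.129 0.091 0.05;-0.127 0.2755 0.129 0.091 0.05'
cat > look.py <<'E'
import sys
from meas import *
tag=sys.argv[1];s=manip.sense();p=s["tcp_pos"];q=s["tool_rot"];print(p,q,"yaw",np.degrees(2*np.arctan2(q[1],q[0])))
im=[]
for n,w in(("top",33),("side",50)):
    d=snap(n,tag);c=proj(d,[.545,-.215,.06])[0].astype(int)
    a=d["pixels"][c[1]-w:c[1]+w,c[0]-w:c[0]+w,::-1];im.append(cv2.resize(a,(400,400),interpolation=cv2.INTER_CUBIC))
cv2.imwrite(f"pics/l{tag}.png",cv2.resize(np.hstack(im),(800,400)))
E
python3 look.py 4
```

```text
t: 6.15
tcp_pos: [0.5342, -0.1625, 0.152]
tool_rot: [0.993, 0.12, 0.001, 0.0]
force: [-0.1, 0.4, -1.7]
finger_gap: 0.11
gripper_force: 39.5
[ 0.53416524 -0.16247968  0.15201802] [9.92721452e-01 1.20430795e-01 6.33103389e-04 3.76523607e-04] yaw 13.833935028925458
```

View pics/l4.png

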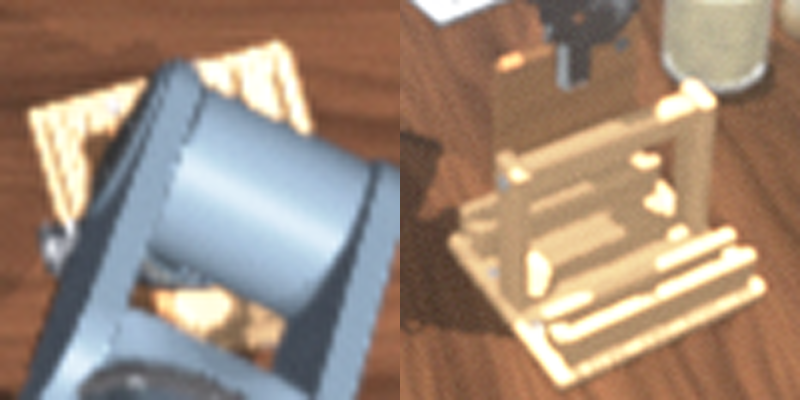

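The side view shows the board's left end at (497,110), upright behind the handle bar. The arm hides slot_a from above. I'll check the board-face-to-bar-face distance in the side depth, which should be 58 mm.

```bash
cat > chk.py <<'E'
import sys
from meas import *
def chk(tag,bz,yaw=13.8,c=(.5448,-.2166)):
    d=load("side",tag);P=cloud(d)
    dx=np.array([c[0]+.002,c[1]-.0075]);e=np.radians(yaw);ex=np.array([np.cos(e),np.sin(e)]);ey=np.array([-ex[1],ex[0]])
    a=(P[...,:2]-dx)@ex;b=(P[...,:2]-dx)@ey;z=P[...,2]
    def st(nm,m):
        if m.sum()<10:print(nm,m.sum());return
        k=np.polyfit(a[m],b[m],1);print(nm,m.sum(),"median y",round(np.median(b[m])*1e3,2),"at a=0",round(k[1]*1e3,2),"slope deg",round(np.degrees(np.arctan(k[0])),2),"a",np.round(np.percentile(a[m],[1,99])*1e3,1),"z",np.round(np.percentile(z[m],[1,99]),3))
    st("bar",(abs(a)<.055)&(z>.108)&(z<.119)&(abs(b)<.025))
    st("boardA L",(a>-.054)&(a<-.025)&(z>bz[0])&(z<bz[1])&(abs(b-.055)<.025))
    st("boardA R",(a<.054)&(a>.025)&(z>bz[0])&(z<bz[1])&(abs(b-.055)<.025))
    st("boardB",(abs(a)<.054)&(z>bz[0])&(z<bz[1])&(abs(b+.055)<.02))
    st("rails-B front face",(abs(a)<.06)&(z>.02)&(z<.034)&(b<-.05)&(b>-.09))
    for lab,s in(("A",1),("B",-1)):
        m=(abs(z-.04)<.006)&(abs(s*b-.055)<.025)&(abs(a)<.055);print("rail tops",lab,np.histogram(b[m]*1e3,bins=np.arange(*( (34,78,2) if s>0 else (-76,-32,2))))[0].tolist())
    return P,a,b,z
if __name__=="__main__":chk(sys.argv[1],(float(sys.argv[2]),float(sys.argv[3])))
E
python3 chk.py 4 .125 .155
```

```text
bar 118 median y -1.94 at a=0 -1.99 slope deg -0.25 a [-54.1  53.2] z [0.109 0.119]
boardA L 96 median y 55.79 at a=0 52.37 slope deg -5.71 a [-52.5 -25.4] z [0.125 0.154]
boardA R 73 median y 55.87 at a=0 57.19 slope deg -1.83 a [25.9 53.1] z [0.126 0.154]
boardB 0
rails-B front face 145 median y -63.96 at a=0 -63.99 slope deg -0.33 a [-58.2  58.5] z [0.02  0.034]
rail tops A [0, 0, 0, 0, 0, 21, 22, 23, 12, 6, 1, 0, 0, 0, 0, 0, 3, 5, 0, 0, 3]
rail tops B [0, 0, 0, 0, 0, 31, 43, 25, 29, 9, 3, 0, 0, 0, 0, 1, 34, 37, 24, 20, 15]
```

The distance is 57.8 mm against 58 wanted, and the yaw is aligned, so I can insert.

```bash
python3 drive.py '0 0 0.01 0 0.05;0 0 0.02 0 0.05;0 0 0.028 0 0.05;0 0 0.036 0 0.05;0 0 0.042 0 0.05;0 0 0.045 0 0.05;0 0 0.047 0 0.05;0 0 0.047 0 0.05'; python3 drive.py '0 0 0.002 0 0.05;0 0 0.003 0 0.05;0 0 0.003 0 0.05'
```

```text
t: 7.05
tcp_pos: [0.5334, -0.1626, 0.1041]
tool_rot: [0.993, 0.12, -0.0, -0.0]
force: [-0.6, 0.7, -1.2]
finger_gap: 0.109
gripper_force: 39.6
t: 7.35
tcp_pos: [0.5336, -0.1629, 0.1035]
tool_rot: [0.993, 0.12, 0.001, 0.0]
force: [-3.5, 0.6, 11.1]
finger_gap: 0.113
gripper_force: 41.4
```

```bash
python3 drive.py '0 0 -0.001 0 0.35;0 0 -0.001 0 0.35;0 0 -0.001 0 0.35;0 0 -0.001 0 0.35;0 0 -0.02 0 0.35;0 0 -0.06 0 0.35;0 0 -0.1 0 0.35;0 0 -0.14 0 0.35;0 0 -0.17 0 0.35;0 0 -0.17 0 0.35'; python3 look.py 5; python3 chk.py 5 .06 .11 | head -4
python3 - <<'E'
from meas import *
for n in("top","side"):
    d=load(n,"5");boards(d,n,(.4,.7),(-.3,-.05),.112);boards(d,n,(.4,.7),(.05,.3));bar(d,n,lo=.118)
E
```

```text
t: 8.35
tcp_pos: [0.5359, -0.1639, 0.276]
tool_rot: [0.993, 0.12, 0.004, 0.003]
force: [1.4, -1.0, 0.6]
finger_gap: 0.352
gripper_force: 0.0
[ 0.53589661 -0.16387443  0.27598391] [0.99273847 0.12018153 0.004226   0.00297852] yaw 13.80534359338698
bar 116 median y -1.86 at a=0 -1.9 slope deg 0.3 a [-54.4  53.6] z [0.108 0.119]
boardA L 83 median y 56.05 at a=0 50.49 slope deg -9.45 a [-53.5 -25.5] z [0.068 0.11 ]
boardA R 78 median y 55.88 at a=0 57.26 slope deg -1.54 a [25.2 53.6] z [0.083 0.11 ]
boardB 0
top board 32 (array([ 0.5651, -0.1555]), 37.8, 9.2, np.float32(16.36)) mean [ 0.5652 -0.1555  0.112 ]
top board 45 (array([0.5316, 0.2075]), 97.5, 5.0, np.float32(18.53)) mean [0.5299 0.2069 0.11  ]
top bar 65 (array([ 0.485, -0.231]), 28.8, 28.8, np.float32(88.36)) [ 0.4837 -0.2297  0.126 ]
side board 124 (array([ 0.533 , -0.1704]), 111.5, 14.9, np.float32(13.75)) mean [ 0.5324 -0.1698  0.112 ]
side board 320 (array([ 0.547 , -0.2261]), 163.4, 33.2, np.float32(14.29)) mean [ 0.5458 -0.2244  0.112 ]
side board 64 (array([0.5329, 0.201 ]), 108.7, 14.3, np.float32(19.14)) mean [0.5336 0.2018 0.11  ]
side bar 358 (array([ 0.5441, -0.2233]), 157.1, 35.3, np.float32(13.65)) [ 0.5421 -0.2243  0.126 ]
```

View pics/l5.png

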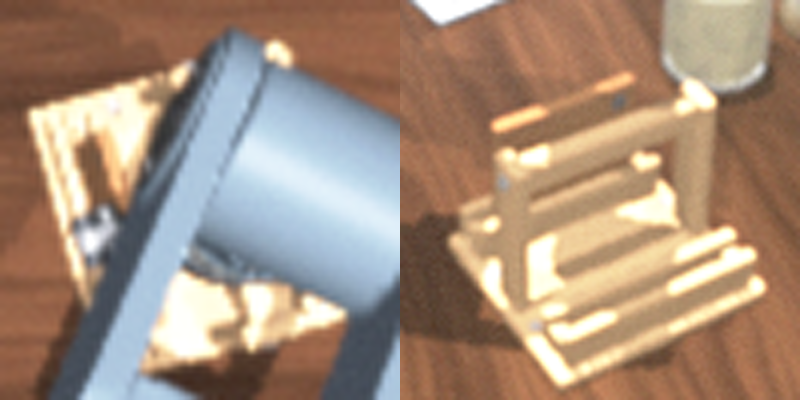

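The picture shows board 1 standing in slot_a (top edge from (495,125) to (630,78)), level and fully down, and the carrier hasn't moved. On to board 2.

```bash
python3 drive.py '0.005 -0.02 0 0 0.35;0.015 -0.06 0 -0.02 0.5;0.026 -0.105 0 -0.04 0.7;0.037 -0.15 0 -0.06 0.7;0.048 -0.195 0 -0.08 0.7;0.06 -0.24 0 -0.092 0.7;0.07 -0.285 0 -0.092 0.7;0.08 -0.325 0 -0.092 0.7;0.087 -0.35 0 -0.092 0.7;0.089 -0.361 0 -0.092 0.7;0.089 -0.361 0 -0.092 0.7;0.089 -0.361 0 -0.092 0.7;0.089 -0.361 0 -0.092 0.7'; python3 - <<'E'
from h import *
s=manip.sense();q=s["tool_rot"];print(s["q"],np.degrees(2*np.arctan2(q[1],q[0])))
E
```

```text
t: 9.75
tcp_pos: [0.5337, 0.2076, 0.2708]
tool_rot: [0.986, 0.165, -0.001, 0.0]
force: [-0.0, -0.7, 0.7]
finger_gap: 0.702
gripper_force: 0.0
[ 1.76160925e-01  4.37144463e-01  1.54553989e+00 -5.29263080e-04
  1.16011297e+00  1.41621976e+00] 18.961985568697745
```

```bash
python3 drive.py '0.001 -0.001 0.04 0 0.7;0.001 -0.001 0.08 0 0.7;0.001 -0.001 0.12 0 0.7;0.001 -0.001 0.15 0 0.7;0.001 -0.001 0.166 0 0.7;0.001 -0.001 0.171 0 0.7;0.001 -0.001 0.171 0 0.7;0.001 -0.001 0.171 0 0.4;0.001 -0.001 0.171 0 0.25;0.001 -0.001 0.171 0 0.05;0.001 -0.001 0.171 0 0.05;0.001 -0.001 0.171 0 0.05;0.001 -0.001 0.171 0 0.05;0.001 -0.001 0.171 0 0.05;0.001 -0.001 0.171 0 0.05' 40
python3 drive.py '0 0 -0.01 0 0.05;0 0 -0.03 0 0.05;0 0 -0.06 0 0.05;0 0 -0.1 0 0.05;0 0 -0.14 0 0.05;0 0 -0.17 0 0.05;0 0 -0.18 0 0.05;0 0 -0.18 0 0.05;0 0 -0.18 0 0.05'
```

```text
t: 11.25
tcp_pos: [0.5349, 0.2108, 0.1014]
tool_rot: [0.986, 0.166, 0.001, -0.0]
force: [-0.3, -0.0, 5.9]
finger_gap: 0.108
gripper_force: 40.3
t: 12.15
tcp_pos: [0.5332, 0.2102, 0.2788]
tool_rot: [0.986, 0.166, -0.002, 0.0]
force: [-0.1, -0.1, -1.8]
finger_gap: 0.11
gripper_force: 39.3
```

```bash
python3 drive.py '-0.005 0.02 0 0 0.05;-0.018 0.06 0 0.02 0.05;-0.031 0.107 0 0.04 0.05;-0.044 0.154 0 0.06 0.05;-0.058 0.2 0 0.08 0.05;-0.072 0.247 0 0.092 0.05;-0.085 0.294 0 0.092 0.05;-0.098 0.34 0 0.092 0.05;-0.112 0.387 0 0.092 0.05;-0.124 0.43 0 0.092 0.05;-0.131 0.453 0 0.092 0.05;-0.134 0.462 0 0.092 0.05;-0.134 0.462 0.03 0.092 0.05;-0.134 0.462 0.07 0.092 0.05;-0.134 0.462 0.105 0.092 0.05;-0.134 0.462 0.124 0.092 0.05;-0.134 0.462 0.129 0.092 0.05;-0.134 0.462 0.129 0.092 0.05;-0.134 0.462 0.129 0.092 0.05;-0.134 0.462 0.129 0.092 0.05'; python3 look.py 6; python3 chk.py 6 .115 .155
```

```text
t: 14.15
tcp_pos: [0.5595, -0.2703, 0.1528]
tool_rot: [0.993, 0.12, 0.001, 0.001]
force: [0.0, -0.7, -0.4]
finger_gap: 0.107
gripper_force: 39.3
[ 0.55949606 -0.27025138  0.15278794] [9.92740781e-01 1.20265484e-01 1.05080606e-03 9.22077806e-04] yaw 13.814862857996635
bar 51 median y -1.67 at a=0 -1.26 slope deg 0.96 a [-53.7  15.2] z [0.108 0.119]
boardA L 0
boardA R 0
boardB 418 median y -54.72 at a=0 -55.84 slope deg -1.42 a [-53.5  52.4] z [0.115 0.155]
rails-B front face 153 median y -63.92 at a=0 -63.87 slope deg -0.1 a [-59.1  58.9] z [0.02  0.034]
rail tops A [0, 0, 0, 0, 1, 5, 15, 12, 4, 2, 18, 17, 1, 0, 0, 0, 0, 3, 2, 2, 1]
rail tops B [0, 0, 0, 0, 0, 35, 34, 33, 20, 9, 3, 0, 0, 0, 0, 4, 34, 37, 28, 18, 11]
```

View pics/l6.png

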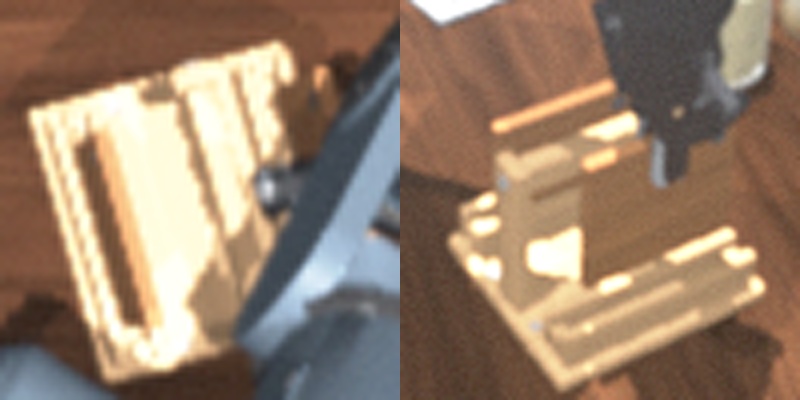

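The top view shows board 1 in slot_a; the side view shows board 2 hanging above slot_b, its lower edge running right from (583,290). I'll recheck the board face with the fingers masked out; the target is about -53.9.

```bash
python3 - <<'E'
from chk import *
P,a,b,z=chk("6",(.07,.1))
for nm,m in(("L",(a<-.022)&(a>-.05)),("R",(a>.022)&(a<.05)),("low",(abs(a)<.05)&(z<.11))):
    for z0,z1 in((.075,.11),(.11,.15)):
        k=m&(z>z0)&(z<z1)&(abs(b+.055)<.02);print(nm,z0,k.sum(),np.round(np.percentile(b[k],[10,50,90])*1e3,2) if k.sum() else '')
E
```

```text
bar 51 median y -1.67 at a=0 -1.26 slope deg 0.96 a [-53.7  15.2] z [0.108 0.119]
boardA L 45 median y 56.0 at a=0 48.27 slope deg -11.94 a [-52.5 -26.4] z [0.08 0.1 ]
boardA R 42 median y 55.59 at a=0 57.43 slope deg -2.53 a [25.6 51.5] z [0.082 0.099]
boardB 320 median y -54.45 at a=0 -54.31 slope deg -0.5 a [-53.5  52.8] z [0.07 0.1 ]
rails-B front face 153 median y -63.92 at a=0 -63.87 slope deg -0.1 a [-59.1  58.9] z [0.02  0.034]
rail tops A [0, 0, 0, 0, 1, 5, 15, 12, 4, 2, 18, 17, 1, 0, 0, 0, 0, 3, 2, 2, 1]
rail tops B [0, 0, 0, 0, 0, 35, 34, 33, 20, 9, 3, 0, 0, 0, 0, 4, 34, 37, 28, 18, 11]
L 0.075 100 [-55.78 -54.69 -53.25]
L 0.11 125 [-55.86 -54.4  -53.17]
R 0.075 90 [-55.89 -54.52 -53.11]
R 0.11 102 [-56.19 -54.87 -53.5 ]
low 0.075 337 [-55.77 -54.59 -53.17]
low 0.11 0
```

```bash
python3 drive.py '-0.001 -0.0005 0 0 0.05;-0.001 -0.0005 0.01 0 0.05;-0.001 -0.0005 0.02 0 0.05;-0.001 -0.0005 0.028 0 0.05;-0.001 -0.0005 0.036 0 0.05;-0.001 -0.0005 0.042 0 0.05;-0.001 -0.0005 0.046 0 0.05;-0.001 -0.0005 0.048 0 0.05;-0.001 -0.0005 0.048 0 0.05'; python3 drive.py '0 0 0.001 0 0.05;0 0 0.002 0 0.05;0 0 0.002 0 0.05'
```

```text
t: 15.15
tcp_pos: [0.5577, -0.2699, 0.1036]
tool_rot: [0.993, 0.12, 0.0, 0.0]
force: [0.0, -0.6, -0.2]
finger_gap: 0.113
gripper_force: 39.3
t: 15.45
tcp_pos: [0.5578, -0.27, 0.1034]
tool_rot: [0.993, 0.12, 0.0, 0.001]
force: [-3.2, 0.9, 10.1]
finger_gap: 0.109
gripper_force: 41.0
```

Seated at the same height as the first. I release, rise, move over the handle and check.

```bash
python3 drive.py '0 0 -0.001 0 0.35;0 0 -0.001 0 0.35;0 0 -0.001 0 0.35;0 0 -0.001 0 0.35;0 0 -0.02 0 0.35;0 0 -0.06 0 0.35;0 0 -0.1 0 0.35;0 0 -0.13 0 0.4;0 -0.02 -0.14 0 0.5;0 -0.045 -0.14 0 0.55;0 -0.055 -0.14 0 0.55;0 -0.055 -0.14 0 0.55;0 -0.055 -0.14 0 0.55'; python3 look.py 7; python3 chk.py 7 .06 .11
python3 - <<'E'
from meas import *
d=load("side","7");boards(d,"side",(.4,.7),(-.34,-.05),.112);bar(d,"side",lo=.118);outline(d,"side",(.4,.7),(-.34,-.08),.012)
E
```

```text
t: 16.75
tcp_pos: [0.5443, -0.216, 0.2404]
tool_rot: [0.993, 0.12, -0.001, -0.0]
force: [0.3, 0.3, -0.6]
finger_gap: 0.556
gripper_force: 0.0
[ 0.54429581 -0.21603474  0.24037453] [ 9.92716197e-01  1.20474826e-01 -5.59143794e-04 -2.34621289e-04] yaw 13.839016340657738
bar 116 median y -1.96 at a=0 -1.89 slope deg 0.06 a [-53.9  52. ] z [0.108 0.119]
boardA L 89 median y 56.15 at a=0 51.96 slope deg -7.43 a [-53.  -25.4] z [0.071 0.11 ]
boardA R 74 median y 55.35 at a=0 55.76 slope deg -0.28 a [25.2 53. ] z [0.083 0.11 ]
boardB 547 median y -54.88 at a=0 -54.66 slope deg 0.07 a [-53.6  52.7] z [0.061 0.11 ]
rails-B front face 149 median y -63.98 at a=0 -63.95 slope deg 0.02 a [-59.   58.6] z [0.02  0.034]
rail tops A [0, 0, 0, 0, 5, 25, 24, 19, 14, 14, 39, 17, 3, 0, 0, 0, 2, 3, 0, 2, 0]
rail tops B [0, 0, 0, 0, 4, 29, 41, 23, 24, 18, 62, 28, 2, 0, 0, 0, 2, 1, 1, 1, 1]
side board 118 (array([ 0.5337, -0.1691]), 109.5, 12.7, np.float32(13.12)) mean [ 0.5338 -0.1692  0.112 ]
side board 309 (array([ 0.5469, -0.2244]), 162.7, 38.0, np.float32(13.72)) mean [ 0.5461 -0.2244  0.112 ]
side board 138 (array([ 0.5555, -0.2773]), 112.4, 12.8, np.float32(13.0)) mean [ 0.5564 -0.2766  0.112 ]
side bar 357 (array([ 0.544 , -0.2227]), 157.1, 34.0, np.float32(13.65)) [ 0.5409 -0.2246  0.126 ]
side outline 0.012 803 (array([ 0.5441, -0.2231]), 161.3, 153.0, np.float32(13.78))
```

View pics/l7.png

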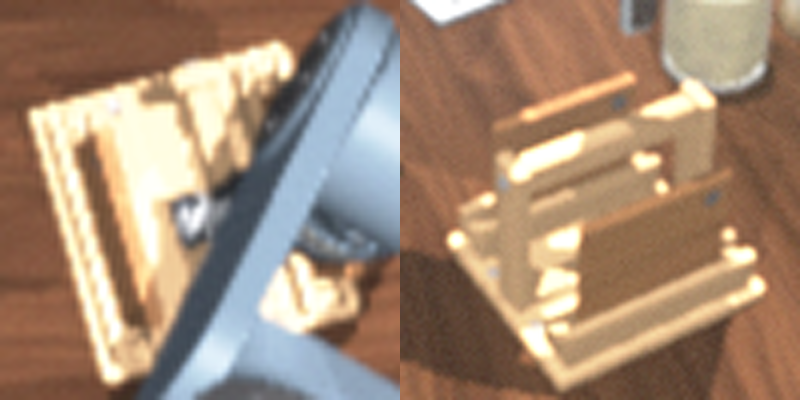

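Both boards stand in their slots, fully down: board 2's top runs from (583,235) to (730,172) and board 1's from (525,118) to (632,78). The gripper is centred over the handle, so I descend and grip.

```bash
python3 drive.py '0 0 0.03 0 0.55;0 0 0.07 0 0.55;0 0 0.1 0 0.55;0 0 0.118 0 0.55;0 0 0.124 0 0.55;0 0 0.124 0 0.55;0 0 0.124 0 0.35;0 0 0.124 0 0.25;0 0 0.124 0 0.1;0 0 0.124 0 0.1;0 0 0.124 0 0.1;0 0 0.124 0 0.1;0 0 0.124 0 0.1;0 0 0.124 0 0.1' 100
python3 drive.py '0 0 -0.003 0 0.1;0 0 -0.006 0 0.1;0 0 -0.01 0 0.1;0 0 -0.01 0 0.1'
```

```text
t: 18.25
tcp_pos: [0.5451, -0.2167, 0.1188]
tool_rot: [0.993, 0.12, 0.001, 0.001]
force: [0.4, 1.0, 6.4]
finger_gap: 0.166
gripper_force: 98.8
t: 18.65
tcp_pos: [0.5444, -0.2163, 0.1273]
tool_rot: [0.993, 0.12, -0.0, -0.0]
force: [0.3, -0.1, -7.0]
finger_gap: 0.17
gripper_force: 97.6
```

```bash
python3 drive.py '0 0 -0.004 0 0.1;0 0 -0.012 0 0.1;0 0 -0.022 0 0.1;0 0 -0.032 0 0.1;0 0 -0.042 0 0.1;0 0 -0.052 0 0.1;0 0 -0.062 0 0.1;0 0 -0.072 0 0.1;0 0 -0.082 0 0.1;0 0 -0.089 0 0.1;0 0 -0.092 0 0.1;0 0 -0.092 0 0.1;0 0 -0.092 0 0.1;0 0 -0.092 0 0.1;0 0 -0.092 0 0.1;0 0 -0.092 0 0.1'; python3 - <<'E'
from meas import *
s=manip.sense();print(np.round(s["qd"],4))
d=snap("side",8);P=cloud(d);m=(P[...,0]>.4)&(P[...,0]<.7)&(P[...,1]>-.36)&(P[...,1]<-.1)
c=proj(d,[.545,-.215,.16])[0].astype(int)
cv2.imwrite("pics/l8.png",cv2.resize(d["pixels"][c[1]-75:c[1]+75,c[0]-75:c[0]+75,::-1],(500,500),interpolation=cv2.INTER_CUBIC))
# level: plane through rail tops / base
X=(P[...,:2]-[.5468,-.2241]);ex=np.array([.971,.2385]);ey=np.array([-.2385,.971]);a=X@ex;b=X@ey
for nm,lo,hi,h in(("base",.1,.122,.012),("rails",.13,.15,.04),("boardtops",.2,.225,.112)):
    k=m&(P[...,2]>lo)&(P[...,2]<hi)&(abs(a)<.075)&(abs(b)<.08)
    print(nm,k.sum(),np.round(np.percentile(P[k][:,2],[5,50,95]),4))
k=m&(P[...,2]>.136)&(P[...,2]<.146)&(abs(a)<.06)&(abs(abs(b)-.055)<.025)
A=np.c_[a[k],b[k],np.ones(k.sum())];print("rail plane slopes deg",np.degrees(np.linalg.lstsq(A,P[k][:,2],rcond=None)[0][:2]))
E
```

```text
t: 20.25
tcp_pos: [0.5443, -0.2163, 0.2189]
tool_rot: [0.993, 0.12, -0.0, -0.0]
force: [0.2, 0.1, -6.3]
finger_gap: 0.169
gripper_force: 97.7
[-0.001  -0.0017 -0.003   0.0021  0.0012  0.0027]
base 761 [0.1038 0.1117 0.1204]
rails 828 [0.1309 0.1386 0.1481]
boardtops 788 [0.2016 0.2108 0.2242]
rail plane slopes deg [-0.18104118 -0.07431171]
```

View pics/l8.png

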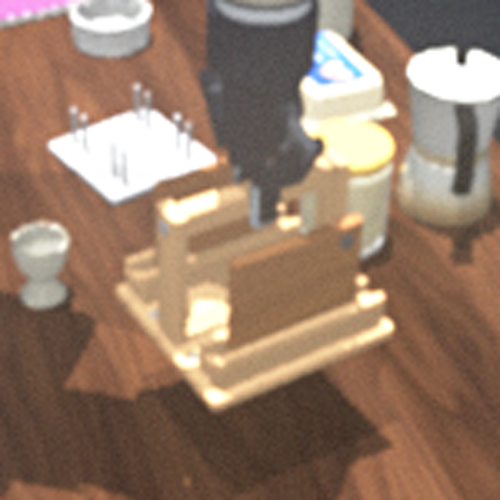

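The picture shows the carrier hanging level about 10 cm up, with board 2 upright in front (300,280) and board 1 behind the bar. The rack is empty, and the egg cup, jar and ramekin look undisturbed. I'm handing in.

```bash
python3 -c "
from station import manip
print(manip.sign_off())"
```

```text
the job is handed in; nothing more can be done
None
```

The job is handed in: both boards are fully down in the carrier's slots, and the arm holds the loaded carrier level and still by its handle about 10 cm up, at about 20 s of the 67 s allowed, with the jar, egg cup and ramekin left alone.

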